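Edge the sharpening stone out of its rack and lay it on the green mat

ROBOT

A 7-joint arm with a two-finger parallel gripper is mounted at the origin on a cart in front of the work surface, level with it; the furniture and walls round the work are solid. World frame = base frame: x ahead of the robot, y to its left, z up, the work surface at z = 0. Lengths are in m, angles in rad, forces in N, time in s.
With the tool pointing down it reaches from about 0.4 to 0.85 m from the base axis. Payload 10.4 kg.
Tool frame: the origin (TCP) lies between the finger pads; the fingertips stand tcp_to_tips ahead of it and the grasp point (between the pads) lies 8 mm behind it (tcp_to_tips is the distance from the TCP to the fingertips, in m); z points along the fingers, y is the line along which they close (so a half turn about z gives the same grasp; the last joint's range is limited). The gripper opens to 85 mm and grips with 20 to 120 N. Pads are 22 mm wide; open, the fingers measure 114 mm over their backs; the gripper's body (76 mm by 85 mm) begins 54 mm behind the grasp point. The pads swing forward as they close: fully open they stand 13 mm farther back than shut.
Start: joints at [-1.305, 0.332, -0.065, 1.46, 0.022, 1.35, -0.088], TCP at [0.178, 0.599, 0.242] pointing down, gripper open.
Joint ranges: [-2.6, 2.6], [-0.5, 2.12], [-1.47, 1.34], [0.16, 2.42], [-1.27, 4.41], [0.06, 2.06], [-2.6, 2.6]. Speed limits (rad/s): [2.22, 2.22, 2.79, 2.79, 3.14, 3.14, 3.14].

INTERFACE

Orientations are given as a unit quaternion [x, y, z, w].
In Python, from workcell import * gives the robot as it stands.
- The arm moves only by the tool apply_moves, never from a script. Its argument "rows" is a list of rows, each an object of numbers: "x", "y", "z": the shift along the tool's x, y, z in mm; "ax", "ay", "az": the turn, a rotation vector about the tool's x, y, z in degrees; "gripper": the closure, from 0 (fully open) to 1 (shut). A call has 1 to 5 rows; each row shifts and turns the commanded pose from where the row before left it, along the tool's axes as they then stand; what a row does not reach is not made up. A row lasts 1/12 s, in which the tool goes at most 41.7 mm and 7.16 degrees, less where a joint would pass 70% of its speed; a pose out of reach is approached as far as the arm can. A call with a gripper value outside its range is refused whole. The fingers move at their own pace and stop on an object; "newtons" is the grip in N (left out, the last holds). Time passes only in rows, so rows that do not move let the fingers close. It gives the time, the measured TCP pose, the force, the opening and the grip force at its end, in the units of the state.
- get_obs(): the state, without advancing time (a new reading comes with each control period).
- camera(name): name is "scene" or "side" or "wrist"; returns a dict with "color" (400x640x3 uint8, red, green, blue), "fov_y" (degrees; the focal length in pixels is half the picture's height over the tangent of half this angle, whatever the lens; pixels are square), "cx", "cy" (the principal point, pixels), "rvec" (rotation vector, rad) and "tvec" (3), from world to camera coordinates, as OpenCV has them. Camera axes: x right, y down, z forward; pixel columns grow to the right and rows downward; lengths in m; the calibration is good to about 2 mm. A picture is of the moment at which its call begins. There is no depth.
- hand_in(): hands the job in; it is judged then, once.
The state is a dict: "clock": time; "joint_pos": joint angles; "joint_velocities": joint speeds; "tau": joint torques, N m; "position": TCP position; "ee_rot": TCP orientation; "ft_force": force on the tool from outside, world axes, zero at the start; "torque": the same for the moment, N m; "grip_width": opening from 0.0 (shut) to 1.0 (fully open); "grasp_force": force on a finger pad.
Only numpy, scipy, OpenCV 4.12 (cv2) and the standard library are available. Lean on these libraries where they do the work, as an engineer would, in place of code of your own. Each camera call takes 0.05 s, during which the arm holds its last target. There are 200 camera calls.

TASK

The flat sharpening stone lies between the rails of the low wooden rack, where fingers cannot get hold of it: slide it along the lane until about a third of it hangs over the rack's open end, but not so far that it tips or falls. Then take hold of the overhanging end, lift the stone out and set it down (do not drop it) flat in the middle of the green mat, its length along the mat's ribs (across its longer side), and let go. Leave everything else where it stands.

Things in the scene. Friction and masses are not known exactly. Their poses are not given: they have to be found in the camera images.
- stone: flat sharpening stone, red-brown on top, grey below, 130 long (x) x 56 wide (y) x 12 thick (z), about 0.2 kg; origin at the centre of its underside. It starts in the rack's lane, its -x end 10 to 35 mm back from the rack's open end, 55 to 80 mm of empty lane behind its +x end. It tips off once over half its length overhangs (sizes in mm)
- stone_front (a point): middle of the lower edge of the stone's -x end (65 mm along -x from its origin); same axes as the stone (sizes in mm)
- rack: low pale wooden rack, 230 (x) x 92 (y) x 81 high, fixed; origin at the centre of its underside. The deck (top 70 above the worktop) has a lane 60 wide along x between two rails 16 wide, 11 high (1 lower than the stone's top). The lane is open at the -x end, which faces the robot (free space below it), and closed at the +x end by a stop bar, inner face at x = 105 (sizes in mm)
- rack_edge (a point): middle of the deck's edge at the open end: on the deck's top face, 115 along -x from the rack's origin; same axes as the rack (-x points outwards along the lane) (sizes in mm)
- mat: green ribbed non-slip sharpening mat (ribs along x), 170 (x) x 200 (y, its longer side) x 8 thick, stuck flat to the worktop; origin at the centre of its underside, top face 8 above the worktop. Behind it stands a solid microwave, 272 high, its front at world x = 0.54 m from y = -0.08 to 0.37 m (sizes in mm)
- green_mug: bystander: green and white mug, 78x116x101; origin at the centre of its underside (sizes in mm)
- spice_jar: bystander: small spice jar with a red cap, 41 across, 105 high; origin at the centre of its underside (sizes in mm)
- egg_timer: bystander: round red egg timer with a white knob, 66 across, 48 high; origin at the centre of its underside (sizes in mm)
Mind the look-alikes: they are no part of the job. There is more than one size of the stone; the job needs the larger.

How it is judged:
On the way, in this order (a step that is already met when the one before it is completed fails the run):
1. the stone lies flat on the rack, still in its lane, with 30 to 65 mm of it overhanging the open end (x of stone_front in the frame of rack_edge between -0.065 and -0.03 m and z of stone_front in the frame of rack_edge between -0.004 and 0.004 m and angle between stone's own z axis and vertical below 0.06 rad), for 0.2 s.
2. the stone, held by the fingers, is lifted clear of the rack (30 mm or more above the deck) (z of stone in the frame of rack_edge above 0.03 m and contact force between the fingers and stone above 1 N), for 0.1 s.
3. the stone is brought down over the middle of the mat, to less than 20 mm above it, while the fingers still hold it (set down, not dropped) (contact force between the fingers and stone above 0.5 N and x of stone in the frame of mat between -0.05 and 0.05 m and y of stone in the frame of mat between -0.08 and 0.08 m and z of stone in the frame of mat below 0.028 m), for 0.1 s.
At the end, for the whole second after the job is handed in: the stone lies flat, at rest and released, red side up on the green mat, its centre within 35 mm across and 50 mm along the mat of the mat's centre, its length square across the mat's longer side to within 0.2 rad (x of stone in the frame of mat between -0.035 and 0.035 m and y of stone in the frame of mat between -0.05 and 0.05 m and z of stone in the frame of mat between 0.004 and 0.013 m and angle between the x axis of stone and the x axis of mat, either way round below 0.2 rad and angle between stone's own z axis and vertical below 0.06 rad and linear speed of stone below 0.02 m/s and contact force between the fingers and stone below 0.05 N); the robot touches nothing.
It fails at once if the stone is dropped or knocked off (its centre comes down to the worktop) (height (world z) of stone below 0.004 m).
It fails at once if the stone tilts more than 45 degrees (angle between stone's own z axis and vertical above 0.785 rad).
It fails at once if a bystander is moved more than 30 mm (distance of any of green_mug, spice_jar, egg_timer from where it was at the start of the episode above 0.03 m).
It also fails if it takes over 67 s, if anything falls off the work surface, if the arm or the gripper's body presses on something with over 40 N, if the wrist force passes 120 N, or if a joint passes its speed limit or range.

## Working session

There is one attempt and no reset: what is moved stays moved. The work goes in short steps, Python scripts to look and compute and a tool call to move; the robot and the scene stay as the last step left them, time stands still between calls to the robot, and variables do not carry over. Pictures are saved under pics/ and viewed, at most 10 in all, crops included, and the job is handed in when it is done.

Besides the shell and the picture viewer there is one more tool, called as name(argument=value, ...), one argument or row to a line, values as JSON. apply_moves: Moves the arm, as the interface text tells. Its arguments: {"type":"object","properties":{"rows":{"type":"array","items":{"type":"object","properties":{"x":{"type":"number"},"y":{"type":"number"},"z":{"type":"number"},"ax":{"type":"number"},"ay":{"type":"number"},"az":{"type":"number"},"gripper":{"type":"number"}}}},"newtons":{"type":"number"}},"required":["rows"]}

```bash
mkdir -p pics; ls; cat > h.py <<'E'
from workcell import *
import numpy as np, cv2
def K(c):
    f=200/np.tan(np.radians(c["fov_y"])/2)
    return np.array([[f,0,c["cx"]],[0,f,c["cy"]],[0,0,1]])
def cast(c,uv,z):
    R=cv2.Rodrigues(np.array(c["rvec"],float))[0];t=np.array(c["tvec"],float).ravel()
    uv=np.atleast_2d(uv).astype(float)
    d=(R.T@np.linalg.inv(K(c))@np.c_[uv,np.ones(len(uv))].T).T
    o=-R.T@t
    return o+d*((z-o[2])/d[:,2])[:,None]
def proj(c,p):
    return cv2.projectPoints(np.atleast_2d(p).astype(float),np.array(c["rvec"],float),np.array(c["tvec"],float),K(c),None)[0][:,0]
def save(c,n): cv2.imwrite("pics/"+n,c["color"][:,:,::-1])
E
python3 - <<'E'
from h import *
o=get_obs();print(o)
for n in("scene","side"):
    c=camera(n);save(c,n+"0.png");print(n,c["fov_y"],c["rvec"],c["tvec"],c.keys())
E
```

```text
pics
{'clock': 0.0, 'joint_pos': array([-1.30461277,  0.33288822, -0.06471353,  1.46093487,  0.02160674,
        1.3498649 , -0.08846926]), 'joint_velocities': array([-3.50446395e-04, -1.65157944e-04,  1.53002602e-03,  4.36319458e-05,
        1.76706148e-03, -6.09354149e-04,  3.98980165e-04]), 'tau': array([-1.88822819e-04, -6.25454378e+01,  4.89865593e-02, -3.91593647e+01,
        1.61269022e-02,  1.01030371e-02, -1.20746540e-05]), 'position': array([0.17789066, 0.59878814, 0.24150881]), 'ee_rot': array([ 1.43857939e-01,  9.89598102e-01, -6.96395227e-04, -6.83454968e-05]), 'ft_force': array([ 0.56340703, -1.12251322, -0.23511023]), 'torque': array([-0.02076255,  0.0206053 ,  0.01371897]), 'grasp_force': 0.0, 'grip_width': 0.9965223409920104}
scene 44.711491582797684 [ 2.00999329 -1.7251202   0.50487088] [-0.11707398  0.48128709  1.16859326] dict_keys(['color', 'fov_y', 'cx', 'cy', 'rvec', 'tvec'])
side 50.67573371967626 [ 1.37022616 -1.90624038  1.03387578] [0.14329602 0.35156108 0.89023293] dict_keys(['color', 'fov_y', 'cx', 'cy', 'rvec', 'tvec'])
```

```bash
python3 -c "
import cv2,numpy as np
a=cv2.imread('pics/scene0.png');b=cv2.imread('pics/side0.png')
cv2.imwrite('pics/both.png',np.vstack([cv2.resize(a,(480,300)),cv2.resize(b,(480,300))]))"
```

```text
(no output)
```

View pics/scene0.png

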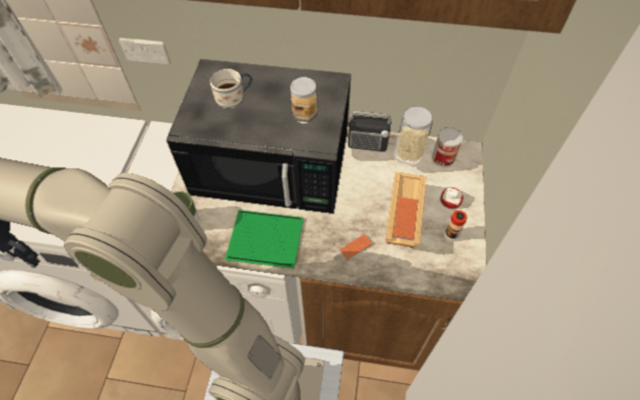

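View pics/side0.png

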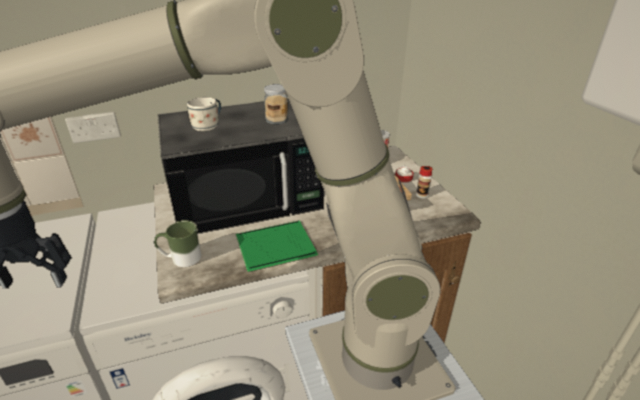

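Scene view: the rack is at about (406,208), with the large red-brown stone at (405,218) in its lane. A smaller look-alike lies loose on the worktop at (356,246). The one in the rack fits the description (in a lane, larger). The mat is at (265,240), the timer at (452,197) and the jar at (457,223). In the side view the mug is at (183,243), left of the mat.

```bash
python3 - <<'E'
from h import *
c=camera("scene");im=c["color"];hsv=cv2.cvtColor(im,cv2.COLOR_RGB2HSV)
np.save("scene.npy",im)
def big(m,roi):
    z=np.zeros_like(m);x0,y0,x1,y1=roi;z[y0:y1,x0:x1]=m[y0:y1,x0:x1]
    cs=cv2.findContours(z,cv2.RETR_EXTERNAL,cv2.CHAIN_APPROX_NONE)[0]
    return max(cs,key=cv2.contourArea)[:,0]
def rect(n,m,roi,z):
    k=big(m,roi);w=cast(c,k,z)[:,:2]
    r=cv2.minAreaRect((w*1000).astype(np.float32));print(n,"uv",k.min(0),k.max(0),"rect mm",r);print(np.round(cv2.boxPoints(r)))
red=cv2.inRange(hsv,(0,130,90),(12,255,255))
rect("stone",red,(385,165,430,250),.082)
rect("small",red,(330,225,385,265),.01)
g=cv2.inRange(hsv,(50,120,50),(80,255,255))
rect("mat",g,(220,200,310,275),.008)
wood=cv2.inRange(hsv,(8,60,150),(25,255,255))|red
rect("rack",wood,(380,165,432,252),.081)
R=cv2.Rodrigues(np.array(c["rvec"]))[0];print("cam",-R.T@c["tvec"])
cv2.imwrite("pics/crop.png",cv2.resize(im[160:270,330:480,::-1],None,fx=5,fy=5,interpolation=cv2.INTER_CUBIC))
E
```

```text
stone uv [393 197] [417 238] rect mm ((518.57568359375, -283.84344482421875), (55.58210372924805, 130.47085571289062), 87.52388000488281)
[[ 452. -309.]
 [ 583. -314.]
 [ 585. -259.]
 [ 455. -253.]]
small uv [340 235] [371 258] rect mm ((446.28155517578125, -157.0823211669922), (37.051414489746094, 86.78848266601562), 43.351531982421875)
[[ 403. -138.]
 [ 463. -201.]
 [ 490. -176.]
 [ 430. -113.]]
mat uv [226 211] [302 267] rect mm ((433.7626953125, 105.6411361694336), (163.2231903076172, 195.86231994628906), 0.8242322206497192)
[[351. 202.]
 [354.   7.]
 [517.   9.]
 [514. 205.]]
rack uv [380 172] [428 251] rect mm ((543.6714477539062, -277.4621887207031), (263.17120361328125, 132.60665893554688), 3.595789909362793)
[[ 408. -220.]
 [ 417. -352.]
 [ 679. -335.]
 [ 671. -203.]]
cam [-0.21622098 -0.16479016  1.23977678]
```

View pics/crop.png

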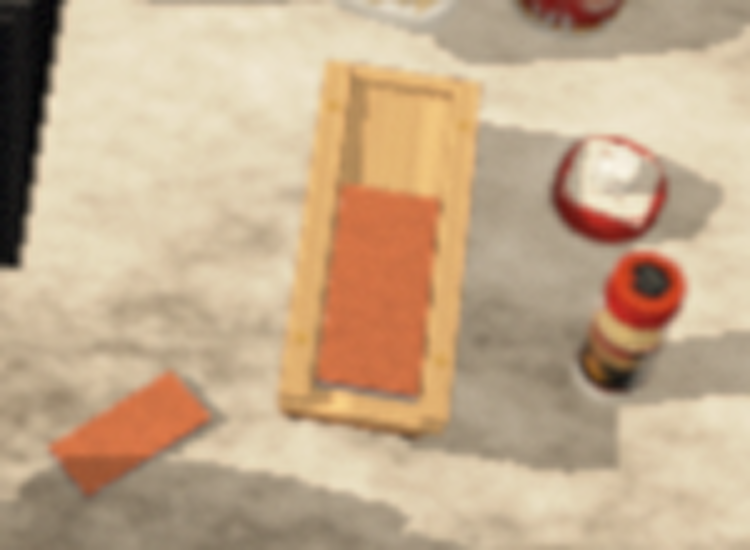

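The crop confirms it: the stone in the rack lane is the 130 x 56 one (it measures 130 x 56). The loose one at (356,246) measures 87 x 37, so it is the look-alike. Now the rack's edges, and the moves to a waypoint clear of the microwave.

```bash
cat >> h.py <<'E'
from scipy.spatial.transform import Rotation as Ro
def rel(p,yaw_y=None):
    "tool-frame shift (mm) to world point p, and az to bring tool y to heading yaw_y (deg)"
    o=get_obs();R=Ro.from_quat(o["ee_rot"])
    d=R.inv().apply(np.array(p)-o["position"])*1000
    y=R.apply([0,1,0]);a=np.degrees(np.arctan2(y[1],y[0]))
    print("pos",o["position"].round(4),"shift",d.round(1),"ytool",a.round(2),"az", None if yaw_y is None else round(-(yaw_y-a),2), "z",R.apply([0,0,1]).round(3))
E
python3 - <<'E'
from h import *
import workcell
print([ (k,getattr(workcell,k)) for k in dir(workcell) if 'tip' in k.lower()])
c=camera("scene")
q=lambda u,v:(330+u/5,160+v/5)
print("far top",cast(c,[q(328,62),q(481,82)],.081).round(4))
print("near lane edge z.07",cast(c,[q(318,408),q(418,422)],.07).round(4))
print("near rail corner z.081",cast(c,[q(283,405),q(447,425)],.081).round(4))
rel([.40,-.12,.26],87.5)
E
```

```text
[('tcp_to_tips', 0.011)]
far top [[ 0.6702 -0.2467  0.081 ]
 [ 0.6688 -0.3366  0.081 ]]
near lane edge z.07 [[ 0.4427 -0.2581  0.07  ]
 [ 0.4422 -0.3123  0.07  ]]
near rail corner z.081 [[ 0.4355 -0.2384  0.081 ]
 [ 0.4365 -0.3264  0.081 ]]
pos [0.1779 0.5989 0.2418] shift [-417.6 -625.9  -17.6] ytool 73.45 az -14.05 z [-0.    -0.001 -1.   ]
```

apply_moves(
  rows=[
    {"x":-24,"y":-24,"z":-2,"gripper":0},
    {"x":-24,"y":-24,"z":-2},
    {"x":-24,"y":-24,"z":-2},
    {"x":-24,"y":-24,"z":-2},
    {"x":-24,"y":-24,"z":-2},
  ],
)

```text
invalid input at $.rows[0]: expected keys x, y, z, ax, ay, az, gripper
```

apply_moves(
  rows=[
    {"x":-24,"y":-24,"z":-2},
    {"x":-24,"y":-24,"z":-2},
    {"x":-24,"y":-24,"z":-2},
    {"x":-24,"y":-24,"z":-2},
    {"x":-24,"y":-24,"z":-2},
  ],
)

```text
invalid input at $.rows[0]: expected keys x, y, z, ax, ay, az, gripper
```

apply_moves(
  rows=[
    {"x":-24,"y":-24,"az":-3},
    {"x":-24,"y":-24,"az":-3},
    {"x":-24,"y":-24,"az":-3},
    {"x":-24,"y":-24,"az":-3},
    {"x":-24,"y":-24,"az":-2},
  ],
)

```text
invalid input at $.rows[0]: expected keys x, y, z, ax, ay, az, gripper
```

```bash
python3 - <<'E'
from h import *
rel([.45,-.15,.26],87.5);rel([.61,-.289,.26],87.5)
E
```

```text
pos [0.1779 0.5989 0.2418] shift [-474.1 -640.4  -17.6] ytool 73.45 az -14.05 z [-0.    -0.001 -1.   ]
pos [0.1779 0.5989 0.2418] shift [-667.  -728.1  -17.5] ytool 73.45 az -14.05 z [-0.    -0.001 -1.   ]
```

apply_moves(
  rows=[
    {"x":-24,"y":-24,"z":-2,"ax":0,"ay":0,"az":0,"gripper":1},
    {"x":-24,"y":-24,"z":-2,"ax":0,"ay":0,"az":0,"gripper":1},
    {"x":-24,"y":-24,"z":-2,"ax":0,"ay":0,"az":0,"gripper":1},
    {"x":-24,"y":-24,"z":-2,"ax":0,"ay":0,"az":0,"gripper":1},
    {"x":-24,"y":-24,"z":-2,"ax":0,"ay":0,"az":0,"gripper":1},
  ],
  newtons=30,
)

```text
clock: 0.62
position: [0.2594, 0.4483, 0.2522]
ee_rot: [0.144, 0.99, -0.0, -0.0]
ft_force: [-0.3, 0.0, 0.5]
grip_width: 0.296
grasp_force: 0.0
```

apply_moves(
  rows=[
    {"x":-24,"y":-24,"z":-2,"ax":0,"ay":0,"az":0,"gripper":1},
    {"x":-24,"y":-24,"z":-2,"ax":0,"ay":0,"az":0,"gripper":1},
    {"x":-24,"y":-24,"z":-2,"ax":0,"ay":0,"az":0,"gripper":1},
    {"x":-24,"y":-24,"z":-2,"ax":0,"ay":0,"az":0,"gripper":1},
    {"x":-24,"y":-24,"z":-2,"ax":0,"ay":0,"az":0,"gripper":1},
  ],
)

```text
clock: 1.03
position: [0.3401, 0.2991, 0.2624]
ee_rot: [0.144, 0.99, 0.0, -0.0]
ft_force: [1.3, 0.0, -0.8]
grip_width: 0.0
grasp_force: 0.0
```

apply_moves(
  rows=[
    {"x":-24,"y":-24,"z":0,"ax":0,"ay":0,"az":-3,"gripper":1},
    {"x":-24,"y":-24,"z":0,"ax":0,"ay":0,"az":-3,"gripper":1},
    {"x":-24,"y":-24,"z":0,"ax":0,"ay":0,"az":-3,"gripper":1},
    {"x":-24,"y":-24,"z":0,"ax":0,"ay":0,"az":-3,"gripper":1},
    {"x":-24,"y":-24,"z":0,"ax":0,"ay":0,"az":-2,"gripper":1},
  ],
)

```text
clock: 1.45
position: [0.436, 0.1594, 0.2625]
ee_rot: [0.021, 1.0, 0.0, 0.0]
ft_force: [1.8, 1.6, -0.0]
grip_width: -0.003
grasp_force: 0.0
```

```bash
python3 - <<'E'
from h import *
rel([.45,-.15,.26],87.5);rel([.61,-.289,.26],87.5)
E
```

```text
pos [0.436  0.1594 0.2625] shift [ -26.9 -308.6    2.3] ytool 87.61 az 0.11 z [ 0.     0.001 -1.   ]
pos [0.436  0.1594 0.2625] shift [-192.6 -440.8    2.3] ytool 87.61 az 0.11 z [ 0.     0.001 -1.   ]
```

apply_moves(
  rows=[
    {"x":-3,"y":-34,"z":0,"ax":0,"ay":0,"az":0,"gripper":1},
    {"x":-3,"y":-34,"z":0,"ax":0,"ay":0,"az":0,"gripper":1},
    {"x":-3,"y":-34,"z":0,"ax":0,"ay":0,"az":0,"gripper":1},
    {"x":-3,"y":-34,"z":0,"ax":0,"ay":0,"az":0,"gripper":1},
    {"x":-3,"y":-34,"z":0,"ax":0,"ay":0,"az":0,"gripper":1},
  ],
)

```text
clock: 1.87
position: [0.4425, -0.0111, 0.2623]
ee_rot: [0.022, 1.0, 0.0, 0.0]
ft_force: [0.5, -0.1, 0.1]
grip_width: -0.004
grasp_force: 0.0
```

apply_moves(
  rows=[
    {"x":-3,"y":-34,"z":0,"ax":0,"ay":0,"az":0,"gripper":1},
    {"x":-3,"y":-34,"z":0,"ax":0,"ay":0,"az":0,"gripper":1},
    {"x":-3,"y":-34,"z":0,"ax":0,"ay":0,"az":0,"gripper":1},
    {"x":-3,"y":-36,"z":0,"ax":0,"ay":0,"az":0,"gripper":1},
    {"x":-3,"y":-33,"z":0,"ax":0,"ay":0,"az":0,"gripper":1},
  ],
)

```text
clock: 2.28
position: [0.4498, -0.183, 0.2625]
ee_rot: [0.022, 1.0, 0.0, 0.0]
ft_force: [0.4, 0.5, -0.4]
grip_width: -0.0
grasp_force: 0.0
```

apply_moves(
  rows=[
    {"x":0,"y":-25,"z":0,"ax":0,"ay":0,"az":0,"gripper":1},
    {"x":0,"y":-25,"z":0,"ax":0,"ay":0,"az":0,"gripper":1},
    {"x":0,"y":-25,"z":0,"ax":0,"ay":0,"az":0,"gripper":1},
    {"x":0,"y":-20,"z":0,"ax":0,"ay":0,"az":0,"gripper":1},
    {"x":0,"y":0,"z":0,"ax":0,"ay":0,"az":0,"gripper":1},
  ],
)

```text
clock: 2.7
position: [0.4447, -0.2797, 0.2624]
ee_rot: [0.025, 1.0, -0.001, -0.0]
ft_force: [0.7, 0.5, -0.0]
grip_width: 0.002
grasp_force: 0.0
```

```bash
python3 - <<'E'
from h import *
c=camera("wrist");save(c,"w1.png")
rel([.62,-.288,.20],87.5)
hsv=cv2.cvtColor(c["color"],cv2.COLOR_RGB2HSV);red=cv2.inRange(hsv,(0,130,60),(12,255,255))
cs=sorted(cv2.findContours(red,0,1)[0],key=cv2.contourArea)[-3:]
for k in cs:
    k=k[:,0];r=cv2.minAreaRect((cast(c,k,.082)[:,:2]*1000).astype(np.float32));print(k.min(0),k.max(0),r)
E
```

```text
pos [ 0.4452 -0.2777  0.2622] shift [-175.2   -1.7   62. ] ytool 87.23 az -0.27 z [-0.001 -0.001 -1.   ]
[152 248] [202 295] ((538.965087890625, -432.9104919433594), (42.51987838745117, 57.43816375732422), 46.34917068481445)
[399 114] [481 192] ((433.1456604003906, -179.1856231689453), (30.811721801757812, 70.7789077758789), 43.53873062133789)
[296 184] [357 258] ((493.21453857421875, -282.2839660644531), (55.7862663269043, 75.20915222167969), 87.65540313720703)
```

View pics/w1.png

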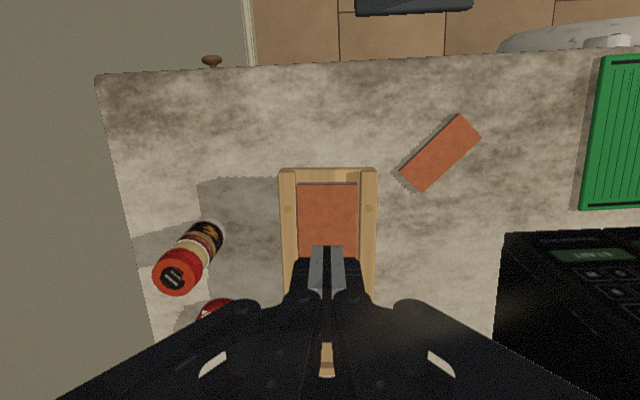

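The wrist view is taken from over the rack's open end, with image up towards the robot. It shows the stone's front edge at row 184 and the rack's front edge at row ~169. The jar is at (188,258) and the look-alike at (440,152). Next I move above the empty lane behind the stone.

apply_moves(
  rows=[
    {"x":-37,"y":-1,"z":0,"ax":0,"ay":0,"az":0,"gripper":1},
    {"x":-37,"y":-1,"z":0,"ax":0,"ay":0,"az":0,"gripper":1},
    {"x":-37,"y":-1,"z":0,"ax":0,"ay":0,"az":0,"gripper":1},
    {"x":-37,"y":0,"z":0,"ax":0,"ay":0,"az":0,"gripper":1},
    {"x":-29,"y":0,"z":0,"ax":0,"ay":0,"az":0,"gripper":1},
  ],
)

```text
clock: 3.17
position: [0.6257, -0.284, 0.2608]
ee_rot: [0.021, 1.0, 0.001, -0.0]
ft_force: [0.1, 0.1, 1.0]
grip_width: 0.004
grasp_force: 0.0
```

apply_moves(
  rows=[
    {"x":0,"y":0,"z":33,"ax":0,"ay":0,"az":0,"gripper":1},
    {"x":0,"y":0,"z":33,"ax":0,"ay":0,"az":0,"gripper":1},
    {"x":0,"y":0,"z":33,"ax":0,"ay":0,"az":0,"gripper":1},
    {"x":0,"y":0,"z":0,"ax":0,"ay":0,"az":0,"gripper":1},
    {"x":0,"y":0,"z":0,"ax":0,"ay":0,"az":0,"gripper":1},
  ],
)

```text
clock: 3.58
position: [0.6224, -0.2849, 0.1624]
ee_rot: [0.022, 1.0, 0.001, -0.001]
ft_force: [1.1, -0.3, 1.6]
grip_width: -0.001
grasp_force: 0.0
```

```bash
python3 - <<'E'
from h import *
rel([.623,-.2885,.085],87.5)
w=camera("wrist");s=camera("scene")
cs=s["color"][130:270,340:500,::-1]
cv2.imwrite("pics/d1.png",np.vstack([cv2.resize(w["color"][:,:,::-1],(480,300)),cv2.resize(cs,(480,300),interpolation=cv2.INTER_CUBIC)[:,:480]]))
E
```

```text
pos [ 0.6224 -0.2849  0.1624] shift [-1.  -3.7 77.4] ytool 87.51 az 0.01 z [-0.003  0.002 -1.   ]
```

View pics/d1.png

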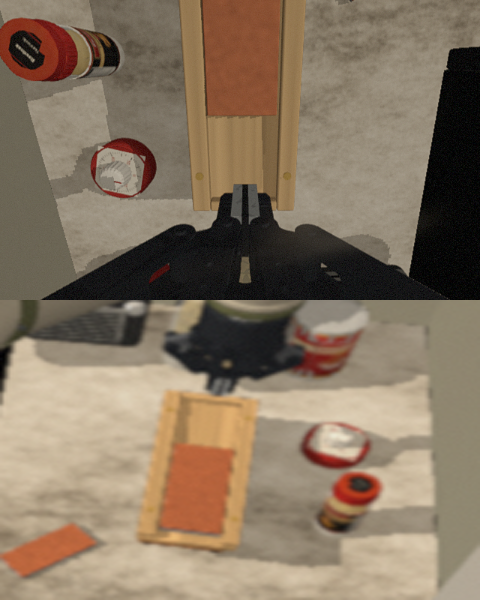

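The wrist half shows the lane empty below the stone's end (row 115), with the fingertips (246,200) above the lane, a few mm right of its centre. The scene half shows nothing near the fingers. Next I centre and go down.

apply_moves(
  rows=[
    {"x":0,"y":-4,"z":20,"ax":0,"ay":0,"az":0,"gripper":1},
    {"x":0,"y":0,"z":20,"ax":0,"ay":0,"az":0,"gripper":1},
    {"x":0,"y":0,"z":15,"ax":0,"ay":0,"az":0,"gripper":1},
    {"x":0,"y":0,"z":0,"ax":0,"ay":0,"az":0,"gripper":1},
    {"x":0,"y":0,"z":0,"ax":0,"ay":0,"az":0,"gripper":1},
  ],
)

```text
clock: 4.1
position: [0.6229, -0.2904, 0.1092]
ee_rot: [0.022, 1.0, 0.0, 0.0]
ft_force: [0.1, 0.4, 0.8]
grip_width: -0.0
grasp_force: 0.0
```

apply_moves(
  rows=[
    {"x":0,"y":0,"z":8,"ax":0,"ay":0,"az":0,"gripper":1},
    {"x":0,"y":0,"z":8,"ax":0,"ay":0,"az":0,"gripper":1},
    {"x":0,"y":0,"z":5,"ax":0,"ay":0,"az":0,"gripper":1},
    {"x":0,"y":0,"z":0,"ax":0,"ay":0,"az":0,"gripper":1},
    {"x":0,"y":0,"z":0,"ax":0,"ay":0,"az":0,"gripper":1},
  ],
)

```text
clock: 4.52
position: [0.6224, -0.2905, 0.087]
ee_rot: [0.022, 1.0, 0.0, -0.0]
ft_force: [-0.6, 0.4, 0.9]
grip_width: 0.0
grasp_force: 0.0
```

```bash
cat > m.py <<'E'
from h import *
# stone front/back edges along the lane, rack-front, from the scene and wrist views
def red(c,z=.082):
    hsv=cv2.cvtColor(c["color"],cv2.COLOR_RGB2HSV);m=cv2.inRange(hsv,(0,130,60),(12,255,255))
    for k in cv2.findContours(m,0,1)[0]:
        if cv2.contourArea(k)<60: continue
        w=cast(c,k[:,0],z)[:,:2]*1000
        r=cv2.minAreaRect(w.astype(np.float32))
        if -340<r[0][1]<-235: print(r,"x",w[:,0].min().round(1),w[:,0].max().round(1))
E
python3 - <<'E'
from m import *
rel([.596,-.287,.085],87.5)
red(camera("wrist"));red(camera("scene"))
E
```

```text
pos [ 0.6224 -0.2905  0.087 ] shift [26.6  2.3  2. ] ytool 87.45 az -0.05 z [-0.001  0.    -1.   ]
((552.5411987304688, -284.6927490234375), (55.74301528930664, 66.76667785644531), 87.49037170410156) x 518.0 586.9
((518.6743774414062, -283.74835205078125), (56.0944938659668, 130.54885864257812), 87.69438934326172) x 453.2 584.4
```

apply_moves(
  rows=[
    {"x":10,"y":2,"z":1,"ax":0,"ay":0,"az":0,"gripper":1},
    {"x":7,"y":0,"z":0,"ax":0,"ay":0,"az":0,"gripper":1},
    {"x":5,"y":0,"z":0,"ax":0,"ay":0,"az":0,"gripper":1},
    {"x":5,"y":0,"z":0,"ax":0,"ay":0,"az":0,"gripper":1},
    {"x":5,"y":0,"z":0,"ax":0,"ay":0,"az":0,"gripper":1},
  ],
)

```text
clock: 5.03
position: [0.5906, -0.2872, 0.0866]
ee_rot: [0.022, 1.0, -0.0, 0.0]
ft_force: [0.8, -0.2, -0.4]
grip_width: -0.0
grasp_force: 0.6
```

apply_moves(
  rows=[
    {"x":6,"y":0,"z":0,"ax":0,"ay":0,"az":0,"gripper":1},
    {"x":6,"y":0,"z":0,"ax":0,"ay":0,"az":0,"gripper":1},
    {"x":6,"y":0,"z":0,"ax":0,"ay":0,"az":0,"gripper":1},
    {"x":6,"y":0,"z":0,"ax":0,"ay":0,"az":0,"gripper":1},
    {"x":0,"y":0,"z":0,"ax":0,"ay":0,"az":0,"gripper":1},
  ],
)

```text
clock: 5.45
position: [0.5653, -0.2863, 0.0863]
ee_rot: [0.023, 1.0, 0.0, -0.0]
ft_force: [-0.2, 0.3, 0.7]
grip_width: -0.0
grasp_force: 0.0
```

```bash
python3 - <<'E'
from m import *
rel([.535,-.2845,.085],87.5)
red(camera("wrist"));red(camera("scene"))
E
```

```text
pos [ 0.5653 -0.2863  0.0863] shift [30.4  0.5  1.3] ytool 87.4 az -0.1 z [-0.001  0.    -1.   ]
((508.431884765625, -282.2515563964844), (55.641273498535156, 92.71896362304688), 87.23929595947266) x 461.0 555.5
((487.7835998535156, -281.79522705078125), (56.731693267822266, 130.8458251953125), 87.13252258300781) x 421.8 552.9
```

apply_moves(
  rows=[
    {"x":6,"y":0,"z":0,"ax":0,"ay":0,"az":0,"gripper":1},
    {"x":6,"y":0,"z":0,"ax":0,"ay":0,"az":0,"gripper":1},
    {"x":6,"y":0,"z":0,"ax":0,"ay":0,"az":0,"gripper":1},
    {"x":6,"y":0,"z":0,"ax":0,"ay":0,"az":0,"gripper":1},
    {"x":5,"y":0,"z":0,"ax":0,"ay":0,"az":0,"gripper":1},
  ],
)

```text
clock: 5.97
position: [0.5368, -0.2849, 0.0862]
ee_rot: [0.022, 1.0, 0.0, -0.0]
ft_force: [0.5, -0.4, -0.7]
grip_width: -0.003
grasp_force: 0.4
```

apply_moves(
  rows=[
    {"x":0,"y":0,"z":0,"ax":0,"ay":0,"az":0,"gripper":1},
    {"x":-6,"y":0,"z":0,"ax":0,"ay":0,"az":0,"gripper":1},
    {"x":-6,"y":0,"z":0,"ax":0,"ay":0,"az":0,"gripper":1},
    {"x":0,"y":0,"z":-30,"ax":0,"ay":0,"az":0,"gripper":1},
    {"x":0,"y":0,"z":-40,"ax":0,"ay":0,"az":0,"gripper":1},
  ],
)

```text
clock: 6.38
position: [0.5492, -0.2839, 0.1541]
ee_rot: [0.022, 1.0, 0.001, -0.003]
ft_force: [1.4, 0.2, -0.2]
grip_width: 0.0
grasp_force: 0.0
```

apply_moves(
  rows=[
    {"x":0,"y":0,"z":-30,"ax":0,"ay":0,"az":0,"gripper":0},
    {"x":0,"y":0,"z":0,"ax":0,"ay":0,"az":0,"gripper":0},
    {"x":0,"y":0,"z":0,"ax":0,"ay":0,"az":0,"gripper":0},
    {"x":0,"y":0,"z":0,"ax":0,"ay":0,"az":0,"gripper":0},
    {"x":0,"y":0,"z":0,"ax":0,"ay":0,"az":0,"gripper":0},
  ],
)

```text
clock: 6.8
position: [0.5496, -0.2848, 0.185]
ee_rot: [0.022, 1.0, 0.0, -0.001]
ft_force: [-0.2, 0.0, -0.4]
grip_width: 0.709
grasp_force: 0.0
```

```bash
python3 - <<'E'
from m import *
w=camera("wrist");s=camera("scene");red(w);red(s)
cs=s["color"][150:270,340:480,::-1]
cv2.imwrite("pics/e1.png",np.vstack([cv2.resize(w["color"][:,:,::-1],(480,300)),cv2.resize(cs,(350,300),interpolation=cv2.INTER_CUBIC)[:, :].copy() if 0 else cv2.copyMakeBorder(cv2.resize(cs,(350,300),interpolation=cv2.INTER_CUBIC),0,0,0,130,0)]))
rel([.415,-.279,.185],87.5)
E
```

```text
((475.7044677734375, -281.35028076171875), (55.766849517822266, 98.80416107177734), 87.31632232666016) x 425.3 526.2
((458.0173034667969, -281.1685485839844), (55.718544006347656, 129.83193969726562), 87.55795288085938) x 392.4 523.4
pos [ 0.5494 -0.285   0.1851] shift [134.5   0.    0.3] ytool 87.46 az -0.04 z [-0.002  0.001 -1.   ]
```

View pics/e1.png

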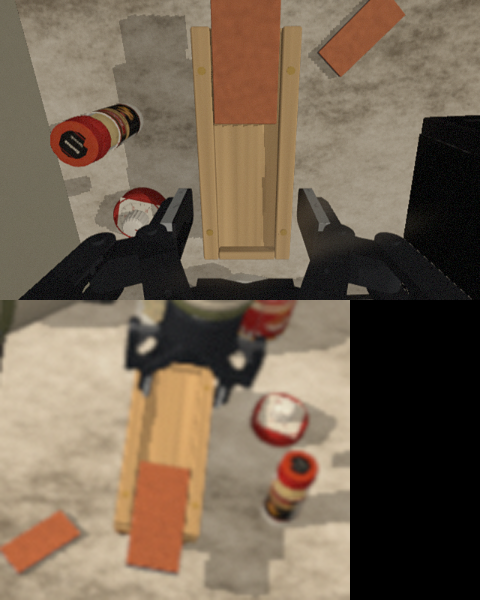

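The stone now overhangs: front edge at x≈0.393 against the rack edge at ≈0.439, so about 46 mm, flat and still in its lane. In the scene crop its front is at row 570 and the rack front at row 535. The gripper is open, so I go over the overhanging end.

apply_moves(
  rows=[
    {"x":35,"y":0,"z":0,"ax":0,"ay":0,"az":0,"gripper":0},
    {"x":35,"y":0,"z":0,"ax":0,"ay":0,"az":0,"gripper":0},
    {"x":35,"y":0,"z":0,"ax":0,"ay":0,"az":0,"gripper":0},
    {"x":30,"y":0,"z":0,"ax":0,"ay":0,"az":0,"gripper":0},
    {"x":0,"y":0,"z":0,"ax":0,"ay":0,"az":0,"gripper":0},
  ],
)

```text
clock: 7.32
position: [0.4093, -0.2801, 0.1853]
ee_rot: [0.025, 1.0, 0.002, -0.001]
ft_force: [0.2, 0.7, 0.3]
grip_width: 1.0
grasp_force: 0.0
```

apply_moves(
  rows=[
    {"x":0,"y":0,"z":20,"ax":0,"ay":0,"az":0,"gripper":0},
    {"x":0,"y":0,"z":20,"ax":0,"ay":0,"az":0,"gripper":0},
    {"x":0,"y":0,"z":20,"ax":0,"ay":0,"az":0,"gripper":0},
    {"x":0,"y":0,"z":0,"ax":0,"ay":0,"az":0,"gripper":0},
    {"x":0,"y":0,"z":0,"ax":0,"ay":0,"az":0,"gripper":0},
  ],
)

```text
clock: 7.73
position: [0.4141, -0.2793, 0.1258]
ee_rot: [0.023, 1.0, -0.0, -0.001]
ft_force: [0.5, -1.2, 0.8]
grip_width: 1.003
grasp_force: 0.0
```

```bash
python3 - <<'E'
from m import *
w=camera("wrist");red(w);save(w,"w2.png")
rel([.414,-.2793,.078],87.5)
print(proj(w,[[.439,-.2793,.070],[.393,-.2793,.082],[.414,-.2793,.082]]).round())
E
```

```text
((452.47637939453125, -280.25604248046875), (55.760948181152344, 115.31334686279297), 87.17365264892578) x 393.8 510.2
pos [ 0.4147 -0.2797  0.1267] shift [ 0.7  0.4 48.7] ytool 87.42 az -0.08 z [-0.001 -0.    -1.   ]
[[329. 264.]
 [325. 195.]
 [327. 233.]]
```

View pics/w2.png

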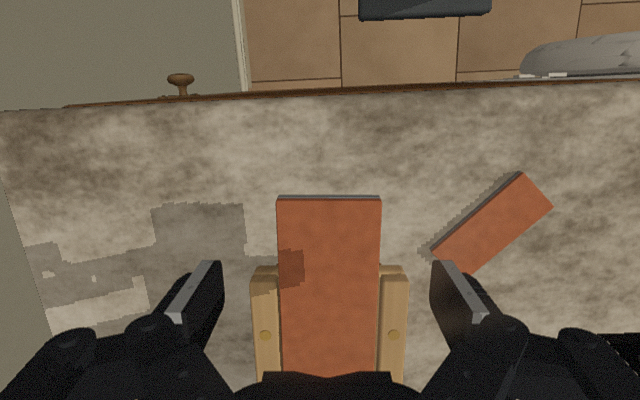

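The wrist view shows the stone centred between the open fingers. Its front edge is at row 197 and the rack front at row ~267, so about 45 mm overhangs. The look-alike at (490,220) is clear of the right finger. I go down and grip.

apply_moves(
  rows=[
    {"x":1,"y":0,"z":16,"ax":0,"ay":0,"az":0,"gripper":0},
    {"x":0,"y":0,"z":16,"ax":0,"ay":0,"az":0,"gripper":0},
    {"x":0,"y":0,"z":16,"ax":0,"ay":0,"az":0,"gripper":0},
    {"x":0,"y":0,"z":0,"ax":0,"ay":0,"az":0,"gripper":0},
    {"x":0,"y":0,"z":0,"ax":0,"ay":0,"az":0,"gripper":0},
  ],
)

```text
clock: 8.2
position: [0.414, -0.2796, 0.0791]
ee_rot: [0.022, 1.0, -0.0, -0.0]
ft_force: [0.3, 0.1, 0.4]
grip_width: 1.0
grasp_force: 0.0
```

apply_moves(
  rows=[
    {"x":0,"y":0,"z":0,"ax":0,"ay":0,"az":0,"gripper":1},
    {"x":0,"y":0,"z":0,"ax":0,"ay":0,"az":0,"gripper":1},
    {"x":0,"y":0,"z":0,"ax":0,"ay":0,"az":0,"gripper":1},
    {"x":0,"y":0,"z":0,"ax":0,"ay":0,"az":0,"gripper":1},
    {"x":0,"y":0,"z":0,"ax":0,"ay":0,"az":0,"gripper":1},
  ],
  newtons=90,
)

```text
clock: 8.62
position: [0.4145, -0.2795, 0.0796]
ee_rot: [0.022, 1.0, 0.0, 0.001]
ft_force: [-3.2, 1.9, 11.8]
grip_width: 0.625
grasp_force: 93.0
```

apply_moves(
  rows=[
    {"x":0,"y":0,"z":0,"ax":0,"ay":0,"az":0,"gripper":1},
    {"x":0,"y":0,"z":0,"ax":0,"ay":0,"az":0,"gripper":1},
    {"x":0,"y":0,"z":0,"ax":0,"ay":0,"az":0,"gripper":1},
    {"x":0,"y":0,"z":-4,"ax":0,"ay":0,"az":0,"gripper":1},
    {"x":0,"y":0,"z":-4,"ax":0,"ay":0,"az":0,"gripper":1},
  ],
)

```text
clock: 9.03
position: [0.4138, -0.2793, 0.0868]
ee_rot: [0.022, 1.0, 0.0, 0.0]
ft_force: [0.2, 0.2, -1.6]
grip_width: 0.629
grasp_force: 94.4
```

apply_moves(
  rows=[
    {"x":0,"y":0,"z":-12,"ax":0,"ay":0,"az":0,"gripper":1},
    {"x":0,"y":0,"z":-15,"ax":0,"ay":0,"az":0,"gripper":1},
    {"x":0,"y":0,"z":-20,"ax":0,"ay":0,"az":0,"gripper":1},
    {"x":0,"y":0,"z":-15,"ax":0,"ay":0,"az":0,"gripper":1},
    {"x":0,"y":0,"z":0,"ax":0,"ay":0,"az":0,"gripper":1},
  ],
)

```text
clock: 9.45
position: [0.4151, -0.2803, 0.1515]
ee_rot: [0.022, 1.0, -0.0, 0.002]
ft_force: [-0.6, -1.3, -1.1]
grip_width: 0.618
grasp_force: 94.7
```

apply_moves(
  rows=[
    {"x":0,"y":0,"z":0,"ax":0,"ay":0,"az":0,"gripper":1},
  ],
)

```text
clock: 9.53
position: [0.4144, -0.2793, 0.149]
ee_rot: [0.022, 1.0, 0.0, 0.001]
ft_force: [-0.0, 1.0, -1.7]
grip_width: 0.621
grasp_force: 94.7
```

```bash
python3 - <<'E'
from m import *
w=camera("wrist");s=camera("scene");
z=get_obs()["position"][2]-.078+.082;print(z);red(w,z);red(s,z)
sd=camera("side")
cv2.imwrite("pics/l1.png",np.hstack([cv2.resize(w["color"][:,:,::-1],(480,300)),cv2.resize(s["color"][140:290,330:490,::-1],(320,300),interpolation=cv2.INTER_CUBIC)]))
rel([.405,.1056,.15],90)
E
```

```text
0.1517347792624622
((429.21875, -279.7741394042969), (54.916996002197266, 71.80743408203125), 88.169189453125) x 392.7 465.2
((415.7444152832031, -279.88726806640625), (53.93550109863281, 49.08617401123047), 87.45301055908203) x 391.0 440.5
pos [ 0.4134 -0.2789  0.1475] shift [ 25.4 383.8  -2.2] ytool 87.46 az -2.54 z [-0.001  0.001 -1.   ]
```

View pics/l1.png

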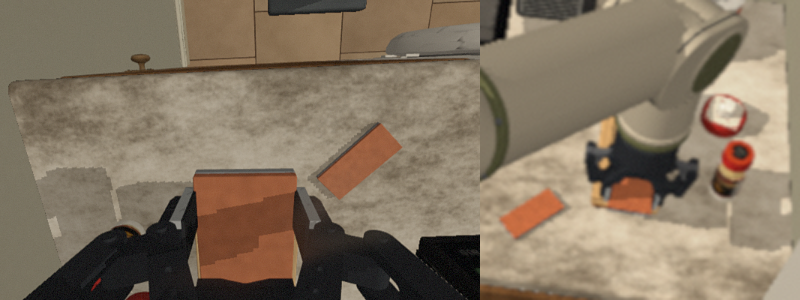

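The stone is held and level, between the pads in the wrist view at (245,225). I carry it over to the mat.

apply_moves(
  rows=[
    {"x":2,"y":20,"z":0,"ax":0,"ay":0,"az":0,"gripper":1},
    {"x":2,"y":30,"z":0,"ax":0,"ay":0,"az":0,"gripper":1},
    {"x":2,"y":30,"z":0,"ax":0,"ay":0,"az":0,"gripper":1},
    {"x":2,"y":30,"z":0,"ax":0,"ay":0,"az":0,"gripper":1},
    {"x":2,"y":30,"z":0,"ax":0,"ay":0,"az":0,"gripper":1},
  ],
)

```text
clock: 10.1
position: [0.4093, -0.1377, 0.1476]
ee_rot: [0.022, 1.0, -0.0, -0.001]
ft_force: [0.9, -0.1, -2.0]
grip_width: 0.629
grasp_force: 94.9
```

apply_moves(
  rows=[
    {"x":2,"y":30,"z":0,"ax":0,"ay":0,"az":0,"gripper":1},
    {"x":2,"y":30,"z":0,"ax":0,"ay":0,"az":0,"gripper":1},
    {"x":2,"y":30,"z":0,"ax":0,"ay":0,"az":0,"gripper":1},
    {"x":2,"y":30,"z":0,"ax":0,"ay":0,"az":0,"gripper":1},
    {"x":2,"y":30,"z":0,"ax":0,"ay":0,"az":0,"gripper":1},
  ],
)

```text
clock: 10.52
position: [0.4059, 0.0126, 0.1476]
ee_rot: [0.022, 1.0, -0.0, -0.001]
ft_force: [0.3, 0.2, -0.9]
grip_width: 0.622
grasp_force: 94.9
```

apply_moves(
  rows=[
    {"x":2,"y":30,"z":0,"ax":0,"ay":0,"az":0,"gripper":1},
    {"x":2,"y":30,"z":0,"ax":0,"ay":0,"az":-1,"gripper":1},
    {"x":2,"y":25,"z":0,"ax":0,"ay":0,"az":-1,"gripper":1},
    {"x":0,"y":9,"z":0,"ax":0,"ay":0,"az":0,"gripper":1},
    {"x":0,"y":0,"z":0,"ax":0,"ay":0,"az":0,"gripper":1},
  ],
)

```text
clock: 10.93
position: [0.4035, 0.1072, 0.1475]
ee_rot: [0.003, 1.0, -0.001, -0.001]
ft_force: [0.2, -0.8, -2.2]
grip_width: 0.619
grasp_force: 94.9
```

```bash
python3 - <<'E'
from m import *
w=camera("wrist");s=camera("scene");d=camera("side")
cv2.imwrite("pics/t1.png",np.hstack([cv2.resize(w["color"][:,:,::-1],(480,300)),cv2.resize(d["color"][180:300,140:340,::-1],(320,192),interpolation=cv2.INTER_CUBIC).repeat(1,0) if 0 else cv2.resize(d["color"][150:300,150:310,::-1],(320,300),interpolation=cv2.INTER_CUBIC)]))
rel([.405,.1056,.016],90);print(get_obs()["grasp_force"])
for c in(w,d):
    hsv=cv2.cvtColor(c["color"],cv2.COLOR_RGB2HSV);g=cv2.inRange(hsv,(50,120,50),(80,255,255))
    k=max(cv2.findContours(g,0,1)[0],key=cv2.contourArea)[:,0]
    p=cast(c,cv2.convexHull(k)[:,0],.008)[:,:2]*1000;print(p.min(0).round(),p.max(0).round(),cv2.minAreaRect(p.astype(np.float32)))
E
```

```text
pos [0.404  0.1042 0.1478] shift [ -1.1   1.5 131.8] ytool 89.36 az -0.64 z [-0.001 -0.001 -1.   ]
94.92202877998352
[352.   8.] [493. 206.] ((421.99908447265625, 107.34172058105469), (137.92945861816406, 196.51144409179688), 0.978886067867279)
[347.  11.] [513. 206.] ((430.1246337890625, 108.48673248291016), (165.1676788330078, 194.76644897460938), 0.5084148049354553)
```

View pics/t1.png

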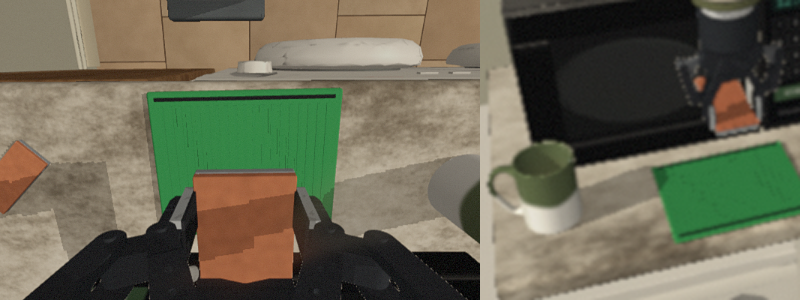

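The wrist half shows the stone centred over the mat (mat edges at x 150–340). The mug, at right (460,190), is clear. I lower it.

apply_moves(
  rows=[
    {"x":-1,"y":2,"z":25,"ax":0,"ay":0,"az":-0.6,"gripper":1},
    {"x":0,"y":0,"z":30,"ax":0,"ay":0,"az":0,"gripper":1},
    {"x":0,"y":0,"z":30,"ax":0,"ay":0,"az":0,"gripper":1},
    {"x":0,"y":0,"z":20,"ax":0,"ay":0,"az":0,"gripper":1},
    {"x":0,"y":0,"z":15,"ax":0,"ay":0,"az":0,"gripper":1},
  ],
)

```text
clock: 11.5
position: [0.4044, 0.1055, 0.0264]
ee_rot: [0.001, 1.0, -0.001, -0.001]
ft_force: [0.1, 1.0, -1.4]
grip_width: 0.623
grasp_force: 94.9
```

apply_moves(
  rows=[
    {"x":0,"y":0,"z":3,"ax":0,"ay":0,"az":0,"gripper":1},
    {"x":0,"y":0,"z":2,"ax":0,"ay":0,"az":0,"gripper":1},
    {"x":0,"y":0,"z":0,"ax":0,"ay":0,"az":0,"gripper":1},
    {"x":0,"y":0,"z":0,"ax":0,"ay":0,"az":0,"gripper":1},
  ],
)

```text
clock: 11.83
position: [0.4059, 0.1074, 0.0242]
ee_rot: [-0.0, 1.0, 0.0, 0.001]
ft_force: [0.4, -0.0, -2.0]
grip_width: 0.624
grasp_force: 94.8
```

apply_moves(
  rows=[
    {"x":0,"y":0,"z":2,"ax":0,"ay":0,"az":0,"gripper":1},
    {"x":0,"y":0,"z":2,"ax":0,"ay":0,"az":0,"gripper":1},
    {"x":0,"y":0,"z":0,"ax":0,"ay":0,"az":0,"gripper":1},
  ],
)

```text
clock: 12.08
position: [0.4053, 0.1076, 0.0194]
ee_rot: [-0.001, 1.0, 0.0, 0.0]
ft_force: [-0.2, 0.1, -2.4]
grip_width: 0.627
grasp_force: 94.9
```

apply_moves(
  rows=[
    {"x":0,"y":0,"z":1,"ax":0,"ay":0,"az":0,"gripper":1},
    {"x":0,"y":0,"z":0,"ax":0,"ay":0,"az":0,"gripper":1},
  ],
)

```text
clock: 12.25
position: [0.4054, 0.1076, 0.0184]
ee_rot: [-0.001, 1.0, 0.0, 0.0]
ft_force: [-0.3, -1.0, -0.8]
grip_width: 0.626
grasp_force: 95.0
```

apply_moves(
  rows=[
    {"x":0,"y":0,"z":1,"ax":0,"ay":0,"az":0,"gripper":1},
    {"x":0,"y":0,"z":0,"ax":0,"ay":0,"az":0,"gripper":1},
  ],
)

```text
clock: 12.42
position: [0.4054, 0.1076, 0.0183]
ee_rot: [-0.0, 1.0, 0.0, -0.0]
ft_force: [-7.4, -2.4, 22.5]
grip_width: 0.621
grasp_force: 97.6
```

Contact with the mat (22 N up). I release and retreat upwards.

apply_moves(
  rows=[
    {"x":0,"y":0,"z":-0.5,"ax":0,"ay":0,"az":0,"gripper":1},
    {"x":0,"y":0,"z":0,"ax":0,"ay":0,"az":0,"gripper":0},
    {"x":0,"y":0,"z":0,"ax":0,"ay":0,"az":0,"gripper":0},
    {"x":0,"y":0,"z":0,"ax":0,"ay":0,"az":0,"gripper":0},
    {"x":0,"y":0,"z":0,"ax":0,"ay":0,"az":0,"gripper":0},
  ],
)

```text
clock: 12.83
position: [0.4052, 0.1075, 0.0178]
ee_rot: [-0.001, 1.0, 0.0, 0.0]
ft_force: [0.3, -0.0, -0.2]
grip_width: 0.999
grasp_force: 0.0
```

apply_moves(
  rows=[
    {"x":0,"y":0,"z":0,"ax":0,"ay":0,"az":0,"gripper":0},
    {"x":0,"y":0,"z":-10,"ax":0,"ay":0,"az":0,"gripper":0},
    {"x":0,"y":0,"z":-30,"ax":0,"ay":0,"az":0,"gripper":0},
    {"x":0,"y":0,"z":-40,"ax":0,"ay":0,"az":0,"gripper":0},
    {"x":0,"y":0,"z":-40,"ax":0,"ay":0,"az":0,"gripper":0},
  ],
)

```text
clock: 13.25
position: [0.4046, 0.1064, 0.1395]
ee_rot: [0.0, 1.0, -0.001, -0.0]
ft_force: [0.8, 0.8, 0.9]
grip_width: 1.0
grasp_force: 0.0
```

apply_moves(
  rows=[
    {"x":0,"y":0,"z":-20,"ax":0,"ay":0,"az":0,"gripper":0},
    {"x":0,"y":0,"z":0,"ax":0,"ay":0,"az":0,"gripper":0},
    {"x":0,"y":0,"z":0,"ax":0,"ay":0,"az":0,"gripper":0},
    {"x":0,"y":0,"z":0,"ax":0,"ay":0,"az":0,"gripper":0},
  ],
)

```text
clock: 13.58
position: [0.4049, 0.1073, 0.1576]
ee_rot: [-0.0, 1.0, 0.0, -0.0]
ft_force: [-0.1, 0.2, -0.6]
grip_width: 1.002
grasp_force: 0.0
```

```bash
python3 - <<'E'
from m import *
w=camera("wrist");d=camera("side");save(w,"f.png")
for c in(w,d):
    hsv=cv2.cvtColor(c["color"],cv2.COLOR_RGB2HSV);m=cv2.inRange(hsv,(0,130,60),(12,255,255))
    for k in cv2.findContours(m,0,1)[0]:
        if cv2.contourArea(k)<150: continue
        r=cv2.minAreaRect((cast(c,k[:,0],.02)[:,:2]*1000).astype(np.float32))
        print(k[:,0].min(0),k[:,0].max(0),r)
print(get_obs()["grasp_force"],get_obs()["position"])
cv2.imwrite("pics/f.png",np.hstack([cv2.resize(w["color"][:,:,::-1],(480,300)),cv2.resize(d["color"][150:300,150:310,::-1],(320,300),interpolation=cv2.INTER_CUBIC)]))
E
```

```text
[  0 181] [ 70 275] ((443.2323913574219, -142.82791137695312), (36.561485290527344, 86.14893341064453), 43.479156494140625)
[291 162] [362 306] ((450.81634521484375, 108.51690673828125), (129.6231231689453, 55.9765739440918), 0.8679798245429993)
[260 223] [288 252] ((447.53350830078125, 109.17918395996094), (128.35372924804688, 55.25746536254883), 0.9041672945022583)
0.0 [0.40456143 0.1070784  0.15693111]
```

View pics/f.png

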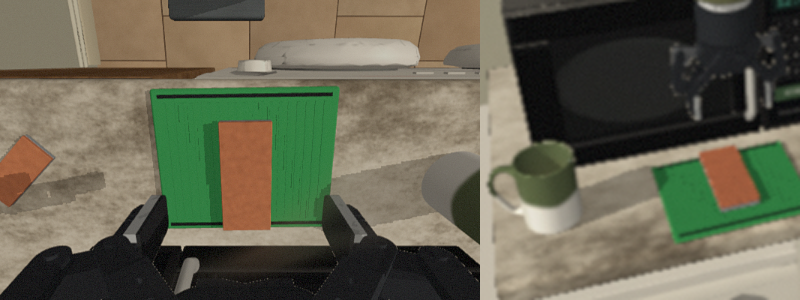

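```bash
python3 - <<'E'
from m import *
w=camera("wrist");s=4/3
print(cast(w,[[151*s,90*s],[338*s,87*s],[335*s,224*s],[170*s,227*s]],.008).round(3))
E
```

```text
[[0.355 0.01  0.008]
 [0.352 0.203 0.008]
 [0.515 0.216 0.008]
 [0.519 0.016 0.008]]
```

The mat's centre is at x≈0.435 and the stone's at ≈0.449, y within 3 mm, angle about 0.1° off. The stone is released, flat and clear of the robot.

```bash
python3 -c "
from workcell import *
print(hand_in())"
```

```text
the job is handed in; nothing more can be done
None
```

The stone lies flat and released on the green mat, about 15 mm from its centre and square to its longer side; nothing else was touched as far as the views showed, and I handed the job in at about 14 s (no verdict was returned).

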